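# Hang the gel-comb pail on its drip stand

## Robot

A 7-joint arm with a two-finger parallel gripper is mounted at the origin on the work surface. World frame = base frame: x ahead of the robot, y to its left, z up, the work surface at z = 0. Lengths are in m, angles in rad, forces in N, time in s.
With the tool pointing down it reaches from about 0.35 to 0.9 m from the base axis. Payload 8.1 kg.
Tool frame: the origin (TCP) lies on the centre line of the jaws, within the pads' length; the fingertips stand 19 mm ahead of it and the grasp point (between the pads) is the TCP; z points along the fingers, y is the direction in which the jaws open and shut (so a half turn about z gives the same grasp; the last joint's range is limited). The gripper opens to 92 mm and grips with 3 to 60 N. Pads are 19 mm wide; open, the fingers measure 130 mm over their backs; the gripper's body (75 mm by 190 mm) begins 47 mm behind the grasp point.
Start: joints at [-1.356, 0.434, 0.025, 1.573, -0.012, 1.134, -0.075], TCP at [0.195, 0.594, 0.246] pointing down, gripper open.
Joint ranges: [-2.62, 2.62], [-0.44, 2.09], [-1.27, 1.32], [0.08, 2.57], [-1.32, 4.46], [0.12, 2], [-2.74, 2.74]. Speed limits (rad/s): [2.22, 2.22, 3.01, 3.01, 3.14, 3.14, 3.14].

## Interface

Orientations are given as a rotation vector (axis times angle).
In Python, from cell import monitor, imaging, workorder, outline_of gives the robot as it stands.
- The arm moves only by the tool move_arm, never from a script. Its argument "series" is a list of rows, each a list of 6 numbers: the shift along the world's x, y, z in cm, then the turn, a rotation vector about the world's x, y, z in degrees. A call has 1 to 8 rows; each row shifts and turns the commanded pose from where the row before left it; what a row does not reach is not made up. A row lasts 1/10 s, in which the tool goes at most 50 mm and 8.59 degrees, less where a joint would pass 70% of its speed; a pose out of reach is approached as far as the arm can. A call with a gripper value outside its range is refused whole. "grip" is the opening, from 0 (shut) to 1 (fully open), set as the call begins (left out, the last holds). The fingers move at their own pace and stop on an object; "force" is the grip in N (left out, the last holds). Time passes only in rows, so rows that do not move let the fingers close. It gives the time, the measured TCP pose, the force and the opening at its end, in the units of the state.
- monitor.observe(): the state, without advancing time (a new reading comes with each control period).
- imaging.get_image(name): name is "scene" or "top" or "wrist"; returns a dict with "color" (420x560x3 uint8, red, green, blue), "fx", "fy", "cx", "cy" (pixels), "rvec" (rotation vector, rad) and "tvec" (3), from world to camera coordinates, as OpenCV has them; the wrist camera has in their place "mount" (4x4, takes a point from camera to tool coordinates, whose origin is the TCP and whose axes are the flange's). Camera axes: x right, y down, z forward; pixel columns grow to the right and rows downward; lengths in m; the calibration is good to about 2 mm. A picture is of the moment at which its call begins: read the wrist's pose just before it. There is no depth.
- workorder.sign_off(): hands the job in, once; it reports no verdict.
Trained networks look in the newest picture that a camera, given by its name, has taken for a name from the list of things; names that differ only in an ending like _2 or _b are one class to them, and where a whole thing is asked for, a point or a joint stands for the part that bears it (a point fixed in the world has none). Each returns a list of dicts, best first, with "p" (0 to 1); they miss things now and then, are a little off and sometimes report something else, mostly with a low value. They report only what shows in the picture. A call takes as long as a camera call.
- outline_of(camera, thing): "mask" (420x560 bool, what is visible of it) and "rect" ([left, top, width, height] in pixels, round what is visible of it).
The state is a dict: "clock": time; "joints": joint angles; "dq": joint speeds; "joint_efforts": joint torques, N m; "position": TCP position; "ee_rot": TCP orientation; "force": force on the tool from outside, world axes, zero at the start; "ft_torque": the same for the moment, N m; "width": opening from 0.0 (shut) to 1.0 (fully open).
Only numpy, scipy, OpenCV 4.12 (cv2) and the standard library are available. Lean on these libraries where they do the work, as an engineer would, in place of code of your own. Each camera call takes 0.05 s, during which the arm holds its last target. There are 200 camera calls.

## Task

Swing the folded-down wire handle (bail) of the small white pail fully upright while the pail stands on the bench, then lift the pail by that handle and hang it on the twin-hook drip stand, with the handle wire lying in both hooks, one on each side of the blue grip. Keep the pail upright all the way so the combs stay in it, leave the pipette, tip box and amber bottle where they are, and let go once it hangs still.

Things in the scene. Friction and masses are not known exactly. Their poses are not given: they have to be found in the camera images.
- pail: Loose white pail, 110 mm tall, outer diameter 100 mm at the foot, 116 mm at the top, rim flange 124 mm; 0.3 to 0.5 kg with gel combs inside. Origin: centre of its underside, z up. The bail's pivot line runs along its y axis, 98 mm above the origin (fixed offset); at the start the bail is folded to the pail's own -x side, roughly towards the robot.
- bail (a joint): Bail angle on the pail, rad: 0 = level towards the pail's -x, negative = drooping below level (stop at -0.15), 1.571 = straight up, larger = past upright to the other side (stop at 3.29). Light pivot friction (0.022 N m) keeps the bail at whatever angle it is left; no catch at upright.
- bail_grip (a point): Centre of the blue grip tube (14 mm diameter, 44 mm long) in the middle of the bail's straight cross wire, 85 mm from the pivot line; its y axis runs along the cross wire. Bail: 5 mm steel wire, side arms 65 mm either side of the middle, tapering in to the cross wire, which is bare from 22 to 52 mm either side of the middle. The pail is lifted by this grip.
- stand: Fixed stand. Origin: bench level, below the hook bottoms, midway. Grey base 150 mm wide (y), x -65 to +125 mm, 8 mm thick. Two dark 6 mm rods at y = -36 and +36 mm rise at x = +92 mm to 237 mm, slope forward and down to the hook bottoms and end in upturned tips at x = -24 mm, 241 mm high. Open between the rods but for a thin cross rod at x = +92 mm, 110 mm up. -x faces roughly to the robot.
- hook_seat (a point): Where the centre of the bail's grip rests when the bail hangs in both hooks: midway between the hook bottoms, 218 mm above the bench. Axes as the stand's: hooks open upwards, tips towards -x; the cross wire lies along y (either way round). The pail then hangs with its underside 35 mm above the bench.
- tip_rack: Loose bystander: blue pipette-tip box with clear lid, 86 x 90 mm, 60 mm tall. Origin: centre of underside.
- pipette: Loose bystander: white pipette lying flat along its x axis, from 124 mm behind to 115 mm ahead of its origin, 28 mm high. Origin: on the bench, near its middle.
- reagent: Loose bystander: amber bottle with white cap, 60 mm diameter, 120 mm tall. Origin: centre of underside.

How it is judged:
On the way, in this order (a step that is already met when the one before it is completed fails the run):
1. the bail stands upright (within 0.2 rad) while the pail stands on the bench (value of joint bail between 1.37 and 1.77 rad and height (world z) of pail below 0.006 m and angle between pail's own z axis and vertical below 0.1 rad), for 0.3 s.
2. the pail is lifted clear of the bench by the bail's grip, upright (height (world z) of pail above 0.02 m and distance between the grasp point and bail_grip below 0.06 m and angle between pail's own z axis and vertical below 0.35 rad), for 0.3 s.
At the end, for the whole second after the job is handed in: The pail hangs by its bail in both hooks of the stand, clear of the bench: grip centre within 12 mm of the hook seat sideways, 12 to 15 mm fore and aft and 8 to 10 mm in height, cross wire within 0.2 rad of the hooks' line, pail within 0.25 rad of upright and at rest (contact force between pail and stand above 1 N and height (world z) of pail above 0.02 m and x of bail_grip in the frame of hook_seat between -0.012 and 0.015 m and y of bail_grip in the frame of hook_seat between -0.012 and 0.012 m and z of bail_grip in the frame of hook_seat between -0.008 and 0.01 m and angle between the y axis of bail_grip and the y axis of hook_seat, either way round below 0.2 rad and angle between pail's own z axis and vertical below 0.25 rad and linear speed of pail below 0.03 m/s and angular speed of pail below 0.3 rad/s); the robot touches nothing.
It fails at once if the pail is tipped by more than 0.5 rad (angle between pail's own z axis and vertical above 0.5 rad).
It fails at once if the tip box is moved by more than 20 mm (distance of tip_rack from where it was at the start of the episode above 0.02 m).
It fails at once if the pipette is moved by more than 20 mm (distance of pipette from where it was at the start of the episode above 0.02 m).
It fails at once if the amber bottle is moved by more than 20 mm (distance of reagent from where it was at the start of the episode above 0.02 m).
It also fails if it takes over 72 s, if anything falls off the work surface, if the arm or the gripper's body presses on something with over 40 N, if the wrist force passes 120 N, or if a joint passes its speed limit or range.

## Working session

There is one attempt and no reset: what is moved stays moved. The work goes in short steps, Python scripts to look and compute and a tool call to move; the robot and the scene stay as the last step left them, time stands still between calls to the robot, and variables do not carry over. Pictures are saved under pics/ and viewed, about 8 in all and at most 12, crops included, and the job is handed in when it is done.

Besides the shell and the picture viewer there is one more tool, called as name([rows], argument=value, ...), one row to a line, values as JSON. move_arm: Moves the arm, as the interface text tells. Its arguments: {"type":"object","properties":{"series":{"type":"array"},"grip":{"type":"number"},"force":{"type":"number"}},"required":["series"]}

```bash
mkdir -p pics; ls; cat > h.py <<'E'
import numpy as np, cv2
from scipy.spatial.transform import Rotation as R
from cell import monitor, imaging, workorder, outline_of
def cam(name):
    s=monitor.observe(); im=imaging.get_image(name)
    K=np.array([[im['fx'],0,im['cx']],[0,im['fy'],im['cy']],[0,0,1]])
    if 'mount' in im:
        T=np.eye(4); T[:3,:3]=R.from_rotvec(s['ee_rot']).as_matrix(); T[:3,3]=s['position']
        C=np.linalg.inv(T@np.array(im['mount'])); Rm=C[:3,:3]; t=C[:3,3]
    else:
        Rm=R.from_rotvec(np.ravel(im['rvec'])).as_matrix(); t=np.ravel(im['tvec'])
    return im['color'],K,Rm,t
def back(K,Rm,t,uv,z):
    uv=np.atleast_2d(uv).astype(float); d=np.c_[uv,np.ones(len(uv))]@np.linalg.inv(K).T@Rm; c=-Rm.T@t
    return c+d*((z-c[2])/d[:,2])[:,None]
def proj(K,Rm,t,P):
    q=(np.atleast_2d(P)@Rm.T+t)@K.T; return q[:,:2]/q[:,2:]
def save(n,im): cv2.imwrite('pics/'+n,im[:,:,::-1])
E
python3 - <<'E'
from h import *
print(monitor.observe())
a=[]
for n in ['scene','top']:
    im,K,Rm,t=cam(n); print(n,K[0,0],-Rm.T@t,Rm[2]); a.append(im)
    for th in ['pail','bail_grip','stand','tip_rack','pipette','reagent']:
        for o in outline_of(n,th)[:2]:
            print(th,round(o['p'],2),o['rect'])
    save(n+'0.png',im)
E
```

```text
pics
{'clock': 0.0, 'joints': array([-1.35558655,  0.43522394,  0.02496862,  1.57411044, -0.01159234,
        1.13399262, -0.07511812]), 'dq': array([-0.00020561,  0.00039588,  0.00153074, -0.00037684,  0.00070028,
       -0.00093974,  0.00013139]), 'joint_efforts': array([-1.19814002e-03, -6.67858815e+01,  9.84875187e-01, -3.14457071e+01,
       -6.03315979e-02,  4.29848477e-02,  1.69306245e-04]), 'position': array([0.19520414, 0.59322038, 0.24493915]), 'ee_rot': array([-4.97225129e-01, -3.10188943e+00,  2.49142116e-03]), 'force': array([-0.81032271,  0.92709426, -0.20415446]), 'ft_torque': array([-0.01277219,  0.03723839,  0.01021869]), 'width': 0.9993428317510017}
scene 385.21441359005064 [ 1.01012197 -0.5692356   0.77792758] [-0.40940902  0.64100797 -0.64922495]
pail 0.59 [285.1, 168.0, 49.2, 59.8]
bail_grip 0.71 [284.3, 169.7, 13.3, 7.3]
stand 0.66 [281.8, 167.9, 17.2, 7.3]
stand 0.65 [183.2, 227.2, 103.9, 136.9]
tip_rack 0.78 [298.2, 245.5, 46.7, 55.8]
pipette 0.79 [173.4, 207.0, 73.1, 26.3]
reagent 0.65 [345.1, 135.8, 19.8, 43.7]
top 424.78869932576777 [0.45537676 0.08180593 1.06336107] [ 0.1474419   0.00306158 -0.98906598]
pail 0.76 [196.6, 176.7, 65.0, 64.7]
bail_grip 0.74 [197.8, 197.0, 62.2, 43.7]
stand 0.6 [367.0, 135.9, 78.3, 94.3]
tip_rack 0.71 [300.4, 123.1, 40.7, 37.5]
pipette 0.77 [307.4, 256.6, 19.1, 84.6]
reagent 0.66 [112.0, 181.3, 36.9, 29.4]
reagent 0.65 [298.3, 123.4, 39.2, 41.0]
```

View pics/scene0.png

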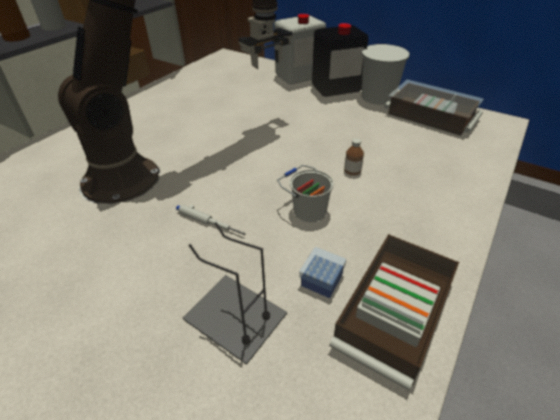

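View pics/top0.png

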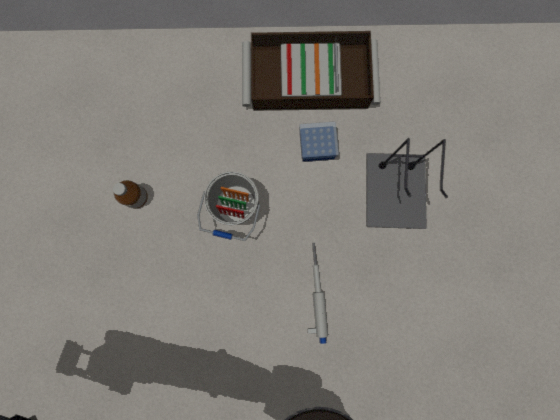

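The scene view shows the pail at (311,195) with the blue grip at (290,172), and the stand at about (240,290). In the top view the pail rim is near (233,199), the grip at (222,235), the stand base spans (366–427, 153–228) and the hook tips are at (408,195) and (447,195).

```bash
python3 - <<'E'
from h import *
from scipy.optimize import least_squares
cams={n:cam(n) for n in ['top','scene']}
def tri(uvs):
    f=lambda P: np.concatenate([proj(*cams[n][1:],P)[0]-uv for n,uv in uvs.items()])
    r=least_squares(f,[.5,.1,.1]); return r.x, r.fun
g={}
for n,box in [('top',(190,225,250,245)),('scene',(278,160,305,182))]:
    im=cams[n][0]; x0,y0,x1,y1=box; c=im[y0:y1,x0:x1].astype(int)
    m=(c[...,2]-c[...,0]>40); v,u=np.nonzero(m); g[n]=np.array([u.mean()+x0,v.mean()+y0]); 
    w,V=np.linalg.eigh(np.cov(np.c_[u,v].T)); print(n,len(u),g[n],V[:,1],np.sqrt(12*w))
print('grip',tri(g))
# pail rim ellipse & base
m=outline_of('top','pail')
for n in cams:
    o=outline_of(n,'pail')[0]; print(n,o['rect'],o['mask'].sum())
im=cams['top'][0].astype(int)
s=im.sum(2)[140:240,355:440]; print('base lum',s[60,20],s[60,3])
m=((s<330)).astype(np.uint8); m=cv2.morphologyEx(m,cv2.MORPH_OPEN,np.ones((9,9)))
c=max(cv2.findContours(m,0,1)[0],key=cv2.contourArea).reshape(-1,2)+[355,140]
P=back(*cams['top'][1:],c,0.008)
rr=cv2.minAreaRect(P[:,:2].astype(np.float32)*1000); print('base',rr)
a=cv2.resize(cams['top'][0][130:240,180:280],None,fx=5,fy=5,interpolation=2)
b=cv2.resize(cams['top'][0][130:240,360:455],None,fx=3,fy=5,interpolation=2)
save('c1.png',np.hstack([a,b]))
x=cv2.resize(cams['scene'][0][215:355,175:295],None,fx=3.3,fy=4,interpolation=2)
y=cv2.resize(cams['scene'][0][160:230,275:340],None,fx=6,fy=8,interpolation=2)
save('c2.png',np.hstack([x,y]));print(x.shape,y.shape)
E
```

```text
top 99 [221.81818182 234.03030303] [-0.97175793 -0.23597994] [ 5.24193251 18.81564873]
scene 28 [290.67857143 171.10714286] [-0.86312319  0.50499343] [ 2.50405382 11.52152713]
grip (array([0.53124385, 0.21505629, 0.10203349]), array([-0.2567373 , -0.3289042 , -0.53544247,  0.09519511]))
top [199.1, 177.7, 61.6, 64.3] 2565
scene [299.0, 247.4, 46.1, 55.7] 1594
base lum 268 412
base ((642.6328735351562, -212.73341369628906), (154.72076416015625, 190.36549377441406), 87.3617935180664)
(560, 396, 3) (560, 390, 3)
```

View pics/c1.png

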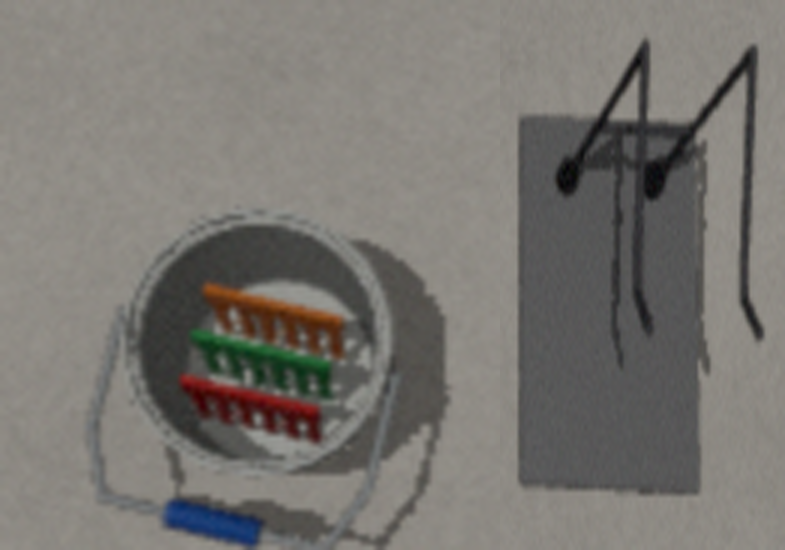

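View pics/c2.png

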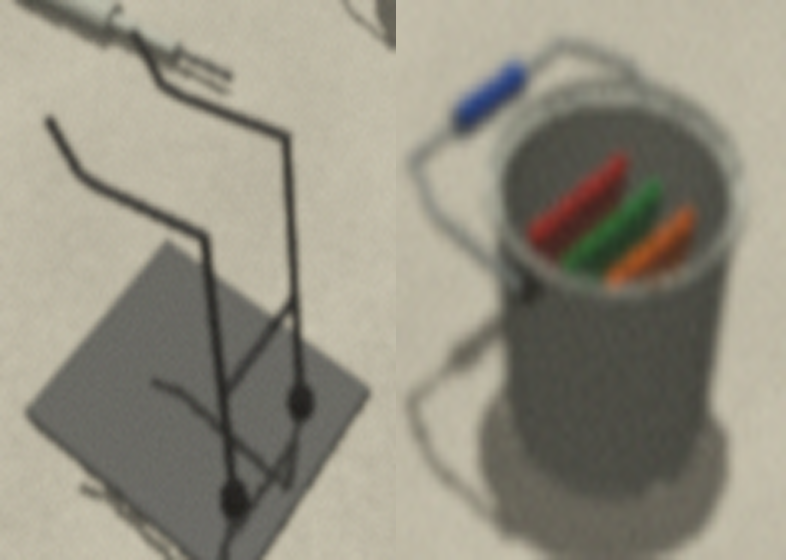

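```bash
python3 - <<'E'
from h import *
from scipy.optimize import least_squares
cams={n:cam(n) for n in ['top','scene']}
T={'tip+':(409.3,196.6),'tip-':(447,197.4),'bot+':(406.3,188.4),'bot-':(441.3,190.4),'top+':(408.7,138.4),'top-':(444.3,139.6)}
S={'tip+':(215.9,223.75),'tip-':(189.5,244.75),'bot+':(225.9,237.5),'bot-':(200.8,260),'top+':(262,249.25),'top-':(237.1,274.5)}
L={'tip':(-.024,.241),'bot':(0,.2125),'top':(.092,.237)}
def model(p,k):
    x,z=L[k[:3]]; y=.036 if k[3]=='+' else -.036
    c,s=np.cos(p[2]),np.sin(p[2]); return np.array([p[0]+c*x-s*y,p[1]+s*x+c*y,z])
f=lambda p:np.concatenate([np.r_[proj(*cams['top'][1:],model(p,k))[0]-T[k],proj(*cams['scene'][1:],model(p,k))[0]-S[k]] for k in T])
r=least_squares(f,[.61,-.21,0],loss='soft_l1'); print('stand',r.x,np.round(f(r.x).reshape(-1,4),1))
for k in T:
    q=least_squares(lambda P:np.r_[proj(*cams['top'][1:],P)[0]-T[k],proj(*cams['scene'][1:],P)[0]-S[k]],[.6,-.2,.2]); print(k,q.x,np.round(q.fun,1))
yw=np.deg2rad(-2.64); print('from base',np.array([.6426,-.2127])-.03*np.array([np.cos(yw),np.sin(yw)]))
K=cams['top'][1:]
c=back(*K,(232,198.2),.110)[0]; print('pail',c, back(*K,[(205.6,198),(258.4,198),(232,172),(232,224.4)],.11))
# rect-mask crosscheck
d=back(*K,[(221.8-9.4*.972,234-9.4*.236),(221.8+9.4*.972,234+9.4*.236)],.102); print('grip ends',d)
g=np.array([.5312,.2151]); v=c[:2]-g; print('yaw from grip',np.degrees(np.arctan2(v[1],v[0])),np.linalg.norm(v)); w=d[0]-d[1]; print('yaw wire',np.degrees(np.arctan2(w[1],w[0]))-90)
for n,z in [('tip_rack',.06),('reagent',.12),('pipette',.02)]:
    o=outline_of('top',n)[0]; x,y,a,b=o['rect']; print(n,back(*K,[(x,y),(x+a,y+b)],z)[:,:2])
E
```

```text
stand [ 0.61428622 -0.21032455 -0.04626428] [[ 0.7 -2.1 -1.  -1.4]
 [-0.2 -1.7 -0.6 -0.6]
 [-0.7 -3.1 -0.5 -0.3]
 [-0.2 -4.  -0.5 -0.4]
 [-0.1 -0.4 -1.2 -1. ]
 [ 0.3 -0.5 -1.1 -1.2]]
tip+ [ 0.59024381 -0.172244    0.23535556] [-0.7 -0.7 -1.   0.1]
tip- [ 0.58709933 -0.24506473  0.23839478] [-0.7 -0.7 -1.   0. ]
bot+ [ 0.61254526 -0.1742609   0.20934041] [-1.1 -1.2 -1.6  0.1]
bot- [ 0.60792184 -0.24554772  0.20767461] [-1.3 -1.3 -1.7  0. ]
top+ [ 0.70890393 -0.17861761  0.23456314] [-0.5 -0.5 -0.7  0.1]
top- [ 0.7053862  -0.25041122  0.23384678] [-0.4 -0.5 -0.5  0. ]
from base [ 0.61263184 -0.21131819]
pail [0.61108861 0.1907127  0.11      ] [[0.61240475 0.25081598 0.11      ]
 [0.61069481 0.13065055 0.11      ]
 [0.67202265 0.19088291 0.11      ]
 [0.55126711 0.1905456  0.11      ]]
grip ends [[0.53588074 0.23527742 0.102     ]
 [0.52525293 0.19379074 0.102     ]]
yaw from grip -16.97566263826353 0.0835280251573923
yaw wire -14.36869215976786
tip_rack [[ 0.8038211   0.03201751]
 [ 0.70636676 -0.06214509]]
reagent [[0.65896249 0.45312515]
 [0.59317907 0.37313846]]Traceback (most recent call last):
  File "<stdin>", line 21, in <module>
IndexError: list index out of range
```

```bash
cat >> h.py <<'E'
def frame(psi,th):
    p,t=np.radians(psi),np.radians(th); ex=np.array([np.cos(p),np.sin(p),0]); k=np.array([0,0,1.])
    z=ex*np.sin(t)-k*np.cos(t); y=ex*np.cos(t)+k*np.sin(t); return ex,y,z
def rotfor(psi,th,sgn=1):
    ex,y,z=frame(psi,th); y=y*sgn; return np.c_[np.cross(y,z),y,z]
def delta(Rt):
    s=monitor.observe(); return np.degrees((R.from_matrix(Rt)*R.from_rotvec(s['ee_rot']).inv()).as_rotvec()), s['position']
E
python3 - <<'E'
from h import *
s=monitor.observe(); print(R.from_rotvec(s['ee_rot']).as_matrix().round(3))
for sg in (1,-1):
    print('down',sg,delta(rotfor(-15.5,0,sg))[0].round(1),'tilt',delta(rotfor(-15.5,45,sg))[0].round(1))
ex,y,z=frame(-15.5,45); piv=np.array([.611,.1905,.098])
tube=np.array([.5315,.2135,.103])
pts=[tube-.008*z-.08*z, tube-.008*z]
for a in [10,25,40,55,70,80,90]:
    q=np.radians(a); pts.append(piv+.085*(-np.cos(q)*ex+np.sin(q)*np.array([0,0,1]))+.013*y-.008*z)
p=np.array(pts); print((p*100).round(2)); print((np.diff(np.vstack([s['position'],p]),axis=0)*100).round(2)); print('ey axis',-np.cross([0,0,1],ex))
E
```

```text
[[-0.95   0.313  0.   ]
 [ 0.313  0.95   0.   ]
 [-0.     0.    -1.   ]]
down 1 [  0.    0.  -87.3] tilt [ 23.3 -43.6 -82.4]
down -1 [-0.   0.  92.7] tilt [-44.1 -23.6  87.5]
[[47.15 23.01 16.52]
 [52.6  21.5  10.87]
 [53.37 21.19 12.76]
 [54.02 21.01 14.88]
 [55.17 20.7  16.75]
 [56.74 20.26 18.25]
 [58.64 19.73 19.27]
 [60.02 19.35 19.66]
 [61.44 18.96 19.78]]
[[ 27.62 -36.36  -8.05]
 [  5.45  -1.51  -5.66]
 [  0.77  -0.31   1.9 ]
 [  0.64  -0.18   2.12]
 [  1.15  -0.32   1.87]
 [  1.58  -0.44   1.5 ]
 [  1.9   -0.53   1.02]
 [  1.38  -0.38   0.38]
 [  1.42  -0.39   0.13]]
ey axis [-0.26723838 -0.96363045  0.        ]
```

move_arm([
  [2.5,-3.3,0,0,0,-7.9],
  [2.5,-3.3,0,0,0,-7.9],
  [2.5,-3.3,0,0,0,-7.9],
  [2.5,-3.3,0,0,0,-7.9],
  [2.5,-3.3,0,0,0,-7.9],
  [2.5,-3.3,0,0,0,-7.9],
  [2.5,-3.3,0,0,0,-7.9],
  [2.5,-3.3,0,0,0,-7.9],
], grip=0.43)

```text
clock: 2.0
position: [0.3961, 0.3283, 0.246]
ee_rot: [-2.055, -2.376, -0.001]
force: [0.7, 0.5, 0.3]
width: 0.435
```

move_arm([
  [2.5,-3.3,0,0,0,-8],
  [2.5,-3.3,0,0,0,-8],
  [2.6,-3.3,0,0,0,-8],
  [0,0,-1.3,-2,-7.23,0],
  [0,0,-1.3,-2,-7.23,0],
  [0,0,-1.3,-2,-7.23,0],
  [0,0,-1.3,-2,-7.23,0],
  [0,0,-1.3,-2,-7.23,0],
])

```text
clock: 2.8
position: [0.4735, 0.2269, 0.1891]
ee_rot: [2.114, 1.594, 0.453]
force: [0.5, 0.4, -0.1]
width: 0.434
```

move_arm([
  [0,0,-1.3,-2,-7.23,0],
  [0,0,0,0,0,0],
  [0,0,0,0,0,0],
])

```text
clock: 3.1
position: [0.4754, 0.2253, 0.1798]
ee_rot: [2.051, 1.544, 0.499]
force: [0.1, -0.4, 0.4]
width: 0.425
```

```bash
python3 - <<'E'
from h import *
d,p=delta(rotfor(-15.5,45)); print(d.round(2),p, monitor.observe()['joints'].round(2))
im,K,Rm,t=cam('wrist'); save('w1.png',im)
for o in outline_of('wrist','bail_grip')[:2]: print(o['p'],o['rect'])
print(proj(K,Rm,t,[[.5315,.2135,.103],[.611,.1905,.11]]))
c=im.astype(int); m=(c[...,2]-c[...,0]>40)&(c[...,2]>1.3*c[...,1]); v,u=np.nonzero(m); print(len(u),u.mean(),v.mean()); print(back(K,Rm,t,(u.mean(),v.mean()),.103))
E
```

```text
[-1.2  -7.81  0.95] [0.4754276  0.22530386 0.17981644] [-1.6   0.34  0.82  2.31  0.85  0.46 -1.87]
0.88 [267.5, 109.6, 95.7, 158.8]
[[280.34156731 209.36194377]
 [366.05575902 195.51839001]]
1167 283.7420736932305 207.95115681233932
[[0.53451565 0.2131954  0.103     ]]
```

View pics/w1.png

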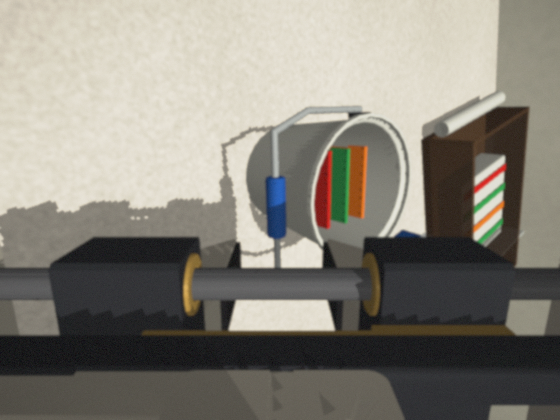

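The wrist view shows the grip tube at (276,207), between the jaws (x 235–330), which agrees with the earlier estimate. I'll finish the tilt, then approach.

move_arm([
  [0,0,0,-1,-3.9,0.5],
  [0,0,0,-1,-3.9,0.5],
  [0,0,0,0,0,0],
  [0,0,0,0,0,0],
])

```text
clock: 3.6
position: [0.4764, 0.2244, 0.1801]
ee_rot: [1.94, 1.478, 0.602]
force: [-0.2, -0.4, -0.2]
width: 0.433
```

```bash
python3 - <<'E'
from h import *
d,p=delta(rotfor(-15.5,45)); print(d.round(2),p, monitor.observe()['joints'].round(2))
Rt=R.from_rotvec(monitor.observe()['ee_rot']).as_matrix(); y,z=Rt[:,1],Rt[:,2]; print(y,z)
ex=frame(-15.5,0)[0]; piv=np.array([.612,.1905,.099]); tube=np.array([.533,.2135,.104])
pts=[tube-.008*z-.05*z, tube-.008*z]
for a in [12,25,40,55,70,80,90]:
    q=np.radians(a); pts.append(piv+.085*(-np.cos(q)*ex+np.sin(q)*np.array([0,0,1]))+.013*y-.008*z)
q=np.array(pts); print((q*100).round(2)); print((np.diff(np.vstack([p,q]),axis=0)*100).round(2))
E
```

```text
[0.71 0.05 0.17] [0.47643225 0.22441494 0.18014383] [-1.79  0.47  1.02  2.39  1.14  0.35 -2.22]
[ 0.68021367 -0.18221285  0.71000552] [ 0.68143225 -0.19973674 -0.70409894]
[[49.35 22.51 14.48]
 [52.75 21.51 10.96]
 [53.53 21.19 13.15]
 [54.12 21.03 14.98]
 [55.26 20.71 16.85]
 [56.84 20.28 18.35]
 [58.74 19.75 19.37]
 [60.12 19.37 19.76]
 [61.54 18.97 19.89]]
[[ 1.7   0.07 -3.53]
 [ 3.41 -1.   -3.52]
 [ 0.77 -0.31  2.19]
 [ 0.59 -0.16  1.83]
 [ 1.15 -0.32  1.87]
 [ 1.58 -0.44  1.5 ]
 [ 1.9  -0.53  1.02]
 [ 1.38 -0.38  0.38]
 [ 1.42 -0.39  0.13]]
```

move_arm([
  [0.9,0,-1.8,0,0,0],
  [0.8,0,-1.7,0,0,0],
  [0.9,-0.3,-0.9,0,0,0],
  [0.9,-0.3,-0.9,0,0,0],
  [0.8,-0.2,-0.9,0,0,0],
  [0.8,-0.2,-0.8,0,0,0],
  [0,0,0,0,0,0],
  [0,0,0,0,0,0],
])

```text
clock: 4.4
position: [0.5262, 0.2129, 0.1115]
ee_rot: [1.944, 1.474, 0.601]
force: [-0.1, 0.0, 0.2]
width: 0.43
```

```bash
python3 - <<'E'
from h import *
d,p=delta(rotfor(-15.5,45)); print(d.round(2),p, monitor.observe()['joints'].round(2))
a=[]
for n,(x0,y0,x1,y1) in [('scene',(250,140,350,240)),('top',(180,140,280,240))]:
    a.append(cv2.resize(cam(n)[0][y0:y1,x0:x1],None,fx=4,fy=4,interpolation=2))
save('c3.png',np.hstack(a))
E
```

```text
[ 0.62 -0.01  0.43] [0.52616034 0.21292435 0.11153692] [-1.29  0.54  0.5   2.35  1.64  0.47 -2.73]
```

View pics/c3.png

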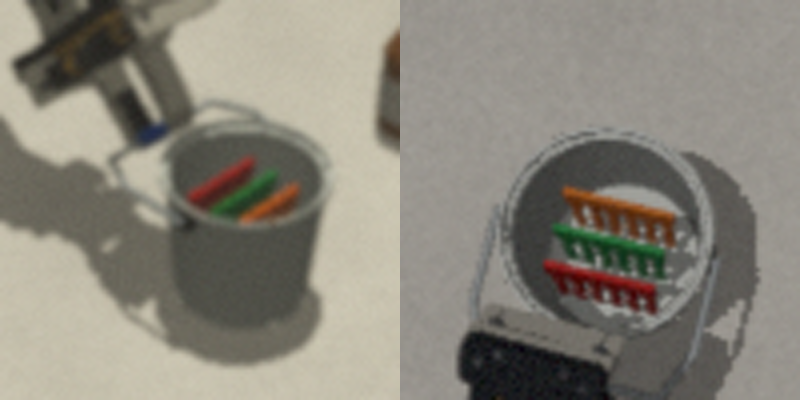

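The tube sits between the jaws: in the crop the blue grip is at (152,132), between the fingers. Joint 7 is close to its limit, so I'll ease the tilt while lifting.

move_arm([
  [0.1,0,0.2,1,3.8,0],
  [0.2,-0.1,0.5,0.5,1.9,0],
  [0.2,-0.1,0.5,0,0,0],
  [0.2,-0.1,0.5,0,0,0],
  [0,0,0,0,0,0],
])

```text
clock: 5.0
position: [0.5317, 0.2128, 0.1283]
ee_rot: [2.013, 1.54, 0.535]
force: [-1.3, 0.3, -0.2]
width: 0.431
```

```bash
python3 - <<'E'
from h import *
d,p=delta(rotfor(-15.5,45)); print(d.round(2),p, monitor.observe()['joints'].round(2),monitor.observe()['force'])
E
```

```text
[-0.71 -5.63 -0.01] [0.53170239 0.21282085 0.12830086] [-1.26  0.46  0.55  2.29  1.31  0.37 -2.3 ] [-1.31549107  0.2743405  -0.22949989]
```

move_arm([
  [0.3,-0.1,0.7,0,0,0],
  [0.3,-0.1,0.7,0,0,0],
  [0.4,-0.1,0.7,0,0,0],
  [0.6,-0.2,0.9,0,0,0],
  [0.6,-0.2,0.9,0,0,0],
  [0.8,-0.2,0.8,0,0,0],
  [0.8,-0.2,0.7,0,0,0],
  [0,0,0,0,0,0],
])

```text
clock: 5.8
position: [0.5704, 0.2011, 0.1822]
ee_rot: [2.014, 1.538, 0.535]
force: [-0.9, 0.4, 0.0]
width: 0.432
```

move_arm([
  [0.9,-0.3,0.6,0,0,0],
  [1.0,-0.3,0.4,0,0,0],
  [0.7,-0.2,0.2,0,0,0],
  [0.7,-0.2,0.2,0,0,0],
  [0,0,0,0,0,0],
  [0,0,0,0,0,0],
])

```text
clock: 6.4
position: [0.6025, 0.1906, 0.195]
ee_rot: [2.015, 1.539, 0.532]
force: [-0.3, -0.4, -0.0]
width: 0.432
```

```bash
python3 - <<'E'
from h import *
d,p=delta(rotfor(-15.5,45)); print(d.round(2),p, monitor.observe()['joints'].round(2),monitor.observe()['force'])
a=[]
for n,(x0,y0,x1,y1) in [('scene',(250,120,350,220)),('top',(180,140,280,240))]:
    a.append(cv2.resize(cam(n)[0][y0:y1,x0:x1],None,fx=4,fy=4,interpolation=2))
save('c4.png',np.hstack(a))
E
```

```text
[-0.68 -5.74  0.11] [0.60247825 0.19058399 0.19497645] [-1.07  0.37  0.48  2.13  1.01  0.44 -1.8 ] [-0.30962552 -0.44200593 -0.00736707]
```

View pics/c4.png

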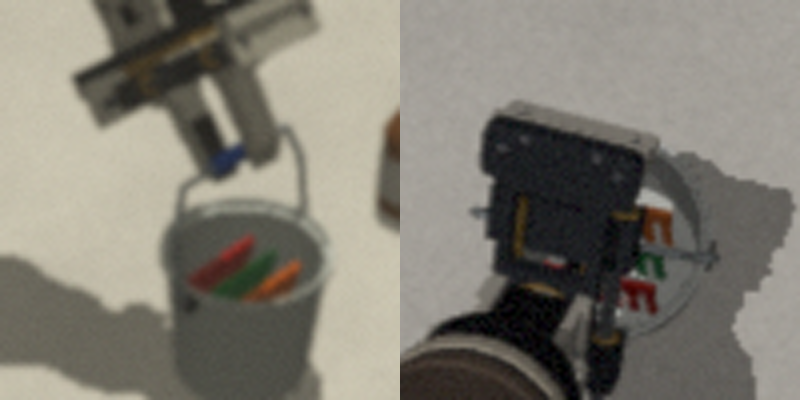

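The bail is nearly upright, about 80–85°, with the blue tube at (225,158) in the crop, caged between the fingertips. Next I'll turn the tool vertical around it.

move_arm([
  [0,0,0,2.1,7.56,0],
  [0,0,0,2.1,7.56,0],
  [0,0,0,2.1,7.56,0],
  [0,0,0,2.1,7.56,0],
  [0,0,0,2.1,7.5,0],
  [0,0,0,0,0,0],
  [0,0,0,0,0,0],
])

```text
clock: 7.2
position: [0.606, 0.1832, 0.1931]
ee_rot: [2.39, 1.816, 0.092]
force: [-0.3, 0.5, -0.5]
width: 0.434
```

```bash
python3 - <<'E'
from h import *
d,p=delta(rotfor(-15.5,0)); print(d.round(2),p, monitor.observe()['joints'].round(2),monitor.observe()['force'])
im,K,Rm,t=cam('wrist'); save('w2.png',im)
for th in ['bail_grip','pail']:
    for o in outline_of('wrist',th)[:2]: print(th,o['p'],o['rect'])
c=im.astype(int); m=(c[...,2]-c[...,0]>40)&(c[...,2]>1.3*c[...,1]); v,u=np.nonzero(m); print(len(u),u.mean(),v.mean()); print(back(K,Rm,t,(u.mean(),v.mean()),.183)); print(proj(K,Rm,t,[[.612,.1905,.184],[.612,.1905,.11]]))
E
```

```text
[4.2  7.61 0.06] [0.60595948 0.18315362 0.19309657] [-0.48  0.44  0.05  1.72  0.13  0.9  -0.79] [-0.34261915  0.49007437 -0.51432442]
bail_grip 0.81 [242.5, 89.9, 34.4, 244.5]
bail_grip 0.35 [172.2, 85.3, 186.6, 245.0]
pail 0.87 [171.3, 87.4, 188.2, 244.3]
2103 259.8074179743224 230.9438896814075
[[0.60321415 0.20282138 0.183     ]]
[[286.26521746 250.19543106]
 [268.18801481 206.06692481]]
```

View pics/w2.png

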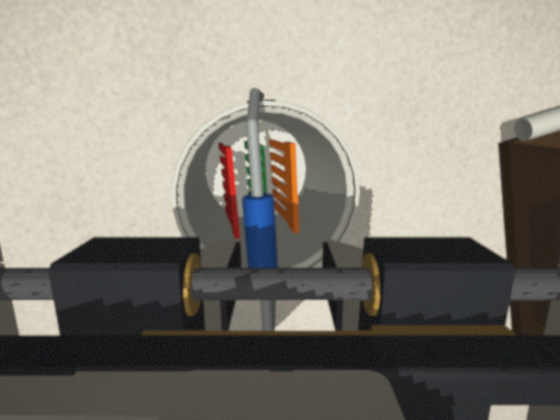

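move_arm([
  [0.1,0.3,0,2.1,3.8,0],
  [0.2,0.3,0,2.1,3.8,0],
  [0.2,0.1,-0.3,0,0,0],
  [0,0,-0.3,0,0,0],
  [0,0,0,0,0,0],
  [0,0,0,0,0,0],
])

```text
clock: 7.95
position: [0.6096, 0.1921, 0.1876]
ee_rot: [-2.496, -1.904, 0.001]
force: [0.5, 0.1, 0.7]
width: 0.429
```

```bash
python3 - <<'E'
from h import *
d,p=delta(rotfor(-15.5,0)); print(d.round(2),p, monitor.observe()['joints'].round(2),monitor.observe()['force'])
im,K,Rm,t=cam('wrist')
o=outline_of('wrist','pail')[0]; print(o['p'],o['rect'])
th=np.linspace(0,6.28,60); q=proj(K,Rm,t,np.c_[.611+.062*np.cos(th),.1905+.062*np.sin(th),0*th+.11]); print(q.min(0),q.max(0))
c=im.astype(int); m=(c[...,2]-c[...,0]>40)&(c[...,2]>1.3*c[...,1]); v,u=np.nonzero(m); print(len(u),back(K,Rm,t,(u.mean(),v.mean()),.183), back(K,Rm,t,(u[v<v.min()+6].mean(),v.min()),.183))
E
```

```text
[-0.06 -0.08 -0.18] [0.60956764 0.19205992 0.18762882] [-0.39  0.51 -0.    1.61 -0.    1.03 -0.65] [0.45901877 0.08912492 0.71076592]
0.78 [192.5, 108.1, 189.9, 223.3]
[188.54520357 129.29252541] [379.18774403 312.07219637]
1750 [[0.60530727 0.20124944 0.183     ]] [[0.60778908 0.2189692  0.183     ]]
```

move_arm([
  [0.3,-0.1,-0.2,0,0,0],
  [0,0,0,0,0,0],
  [0,0,0,0,0,0],
  [0,0,0,0,0,0],
  [0,0,0,0,0,0],
  [0,0,0,0,0,0],
  [0,0,0,0,0,0],
  [0,0,0,0,0,0],
], grip=0, force=10)

```text
clock: 8.85
position: [0.6136, 0.1902, 0.1858]
ee_rot: [-2.498, -1.902, 0.0]
force: [-0.5, -0.0, -0.0]
width: 0.149
```

```bash
python3 - <<'E'
from h import *
s=monitor.observe(); print(s['position'],s['width'],s['force'],s['joints'].round(2))
im,K,Rm,t=cam('wrist')
o=outline_of('wrist','pail')[0]; print(o['p'],o['rect'])
th=np.linspace(0,6.28,60); q=proj(K,Rm,t,np.c_[.6125+.062*np.cos(th),.1905+.062*np.sin(th),0*th+.11]); print(q.min(0),q.max(0))
a=[]
for n,(x0,y0,x1,y1) in [('scene',(250,120,350,220)),('top',(180,140,280,240))]:
    a.append(cv2.resize(cam(n)[0][y0:y1,x0:x1],None,fx=4,fy=4,interpolation=2))
save('c5.png',np.hstack(a))
E
```

```text
[0.61363198 0.19016149 0.1857986 ] 0.14927689779011294 [-0.54580394 -0.01442092 -0.00102648] [-0.38  0.51  0.    1.6  -0.    1.03 -0.65]
0.7 [185.7, 106.1, 190.4, 224.9]
[183.10940774 127.48676213] [375.51268786 312.08682643]
```

View pics/c5.png

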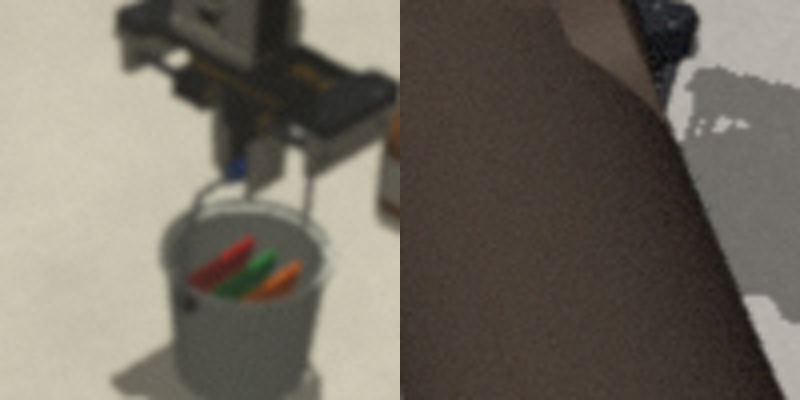

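The gripper holds the tube (opening 13.7 mm) and the bail looks upright above the pail. I'll dwell, firm the grip and lift.

move_arm([
  [0,0,0,0,0,0],
  [0,0,0,0,0,0],
  [0,0,0,0,0,0],
  [0,0,0,0,0,0],
  [0,0,0.3,0,0,0],
  [0,0,0.3,0,0,0],
  [0,0,0.4,0,0,0],
  [0,0,0.6,0,0,0],
], grip=0, force=30)

```text
clock: 9.85
position: [0.6133, 0.1901, 0.2019]
ee_rot: [-2.497, -1.902, 0.001]
force: [0.3, -0.2, -4.2]
width: 0.142
```

move_arm([
  [0,0,0.8,0,0,0],
  [0,0,1,0,0,0],
  [0,0,1,0,0,0],
  [0,0,1,0,0,0],
  [0,0,1,0,0,0],
  [0,0,1,0,0,0],
  [0,0,1,0,0,0],
  [0,0,0.7,0,0,0],
])

```text
clock: 10.65
position: [0.6139, 0.1903, 0.278]
ee_rot: [-2.498, -1.902, -0.001]
force: [-0.2, -0.2, -3.2]
width: 0.146
```

```bash
python3 - <<'E'
from h import *
s=monitor.observe(); print(s['position'],s['width'],s['force'],s['ft_torque'],s['joints'].round(2))
im,K,Rm,t=cam('scene'); d=delta(rotfor(-2.65,0)); print(d)
o=outline_of('wrist','bail_grip')
a=[cv2.resize(im[100:220,250:350],None,fx=4,fy=4,interpolation=2)]
a.append(cv2.resize(cam('wrist')[0],(640,480))[:,100:500])
save('c6.png',np.hstack(a))
E
```

```text
[0.61386307 0.19026939 0.27804384] 0.1460655876831609 [-0.23120847 -0.23860836 -3.16722994] [-0.07585416  0.07447142 -0.00341308] [-0.39  0.44  0.01  1.48 -0.01  1.22 -0.65]
(array([-0.15683492,  0.01510296, 12.77673227]), array([0.61421787, 0.19043309, 0.27900989]))
```

View pics/c6.png

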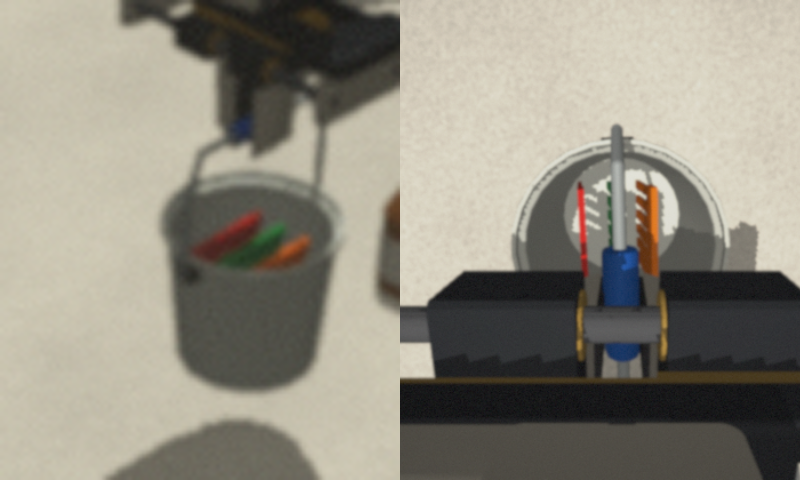

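```bash
python3 - <<'E'
from h import *
s=monitor.observe(); im,K,Rm,t=cam('wrist')
Rt=R.from_rotvec(s['ee_rot']).as_matrix()
e=back(K,Rm,t,[(281.7,218.7),(281.7,313.2)],s['position'][2]-.003+.004); print(e, np.linalg.norm(e[0]-e[1]), (e.mean(0)-s['position'])@Rt)
E
```

```text
[[0.62147004 0.21592429 0.27828248]
 [0.60985904 0.17403371 0.27828248]] 0.043469945623671055 [ 0.00501997  0.00051617 -0.00099129]
```

move_arm([
  [-1,-0.8,0,0,0,0],
  [-2,-1.5,0,0,0,0.5],
  [-2,-2,0,0,0,1],
  [-2,-2.5,0,0,0,1],
  [-1.5,-3,0,0,0,1],
  [-1,-3,0,0,0,1],
  [-0.5,-3,0,0,0,1],
  [-0.4,-3,0,0,0,1],
])

```text
clock: 11.65
position: [0.5088, 0.001, 0.2765]
ee_rot: [-2.385, -2.041, 0.001]
force: [0.7, -1.1, -4.5]
width: 0.14
```

move_arm([
  [0,-3,0,0,0,1],
  [0,-3,0,0,0,1],
  [0,-3,0,0,0,1],
  [0,-3,0,0,0,1],
  [0,-3,0,0,0,1],
  [0,-2.5,0,0,0,1],
  [0,-1.5,0,0,0,0.3],
  [0,-0.8,0,0,0,0],
])

```text
clock: 12.45
position: [0.509, -0.1976, 0.2763]
ee_rot: [-2.272, -2.165, 0.002]
force: [0.1, -0.5, -3.7]
width: 0.143
```

move_arm([
  [0,-0.5,0,0,0,0],
  [0,0,0,0,0,0],
  [0,0,0,0,0,0],
  [0,0,0,0,0,0],
  [0,0,0,0,0,0],
])

```text
clock: 12.95
position: [0.5098, -0.2001, 0.2769]
ee_rot: [-2.269, -2.17, 0.0]
force: [0.1, -1.4, -4.7]
width: 0.141
```

```bash
python3 - <<'E'
from h import *
d=delta(rotfor(-2.65,0)); print(d, monitor.observe()['joints'].round(2),monitor.observe()['width'])
im,K,Rm,t=cam('wrist'); 
a=[cv2.resize(im,(480,360))]
im,K,Rm,t=cam('scene'); a.append(cv2.resize(im[180:330,130:280],(360,360)))
save('c7.png',np.hstack([a[0],a[1]]))
E
```

```text
(array([-0.09399796, -0.10114519, -0.08828273]), array([ 0.50981141, -0.20007462,  0.27689115])) [ 0.17  0.28  0.14  1.73 -0.04  1.14  0.28] 0.14080683541953773
```

View pics/c7.png

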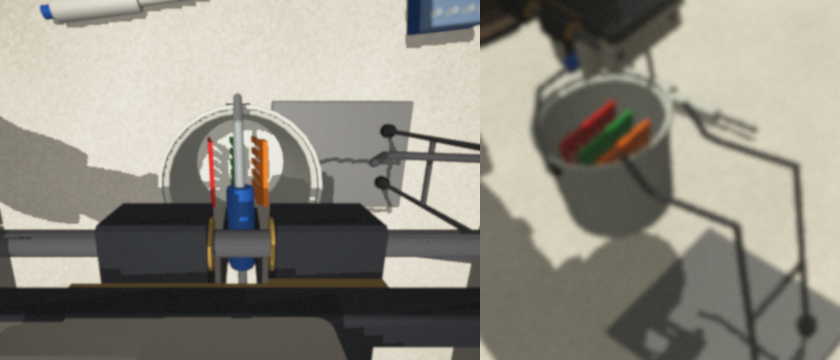

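Grip centred 5 mm to +y of the TCP. The pail hangs upright in front of the hook tips, which are at (625,155) and (685,95) in the right-hand crop. I'll align sideways, lower slightly, then move in slowly.

move_arm([
  [0,-0.4,-0.3,0,0,0],
  [0,-0.4,-0.3,0,0,0],
  [0,-0.3,-0.3,0,0,0],
  [0,0,0,0,0,0],
  [0,0,0,0,0,0],
  [0,0,0,0,0,0],
])

```text
clock: 13.65
position: [0.5097, -0.2117, 0.2679]
ee_rot: [-2.27, -2.168, 0.0]
force: [0.4, -0.1, -3.6]
width: 0.143
```

```bash
python3 - <<'E'
from h import *
s=monitor.observe(); print(s['position'],s['force'])
# wrist check of hook tips: predicted vs seen
im,K,Rm,t=cam('wrist'); c,sn=np.cos(-.0463),np.sin(-.0463)
P=[[.6135+c*x-sn*y,-.2108+sn*x+c*y,z] for x,z in [(-.024,.241),(.092,.237),(.092,.008)] for y in (.036,-.036)]
print(proj(K,Rm,t,P).round(1))
g=cv2.cvtColor(im,cv2.COLOR_RGB2GRAY); 
for w in [(120,190,420,560)]:
    m=(g<60).astype(np.uint8); 
    for v in (150,165,180,190): print(v,[int(u) for u in np.nonzero(m[v,380:])[0]+380][:60])
E
```

```text
[ 0.5097305  -0.21167831  0.267892  ] [ 0.36451813 -0.07666726 -3.61655401]
[[447.  172.6]
 [431.2 307.8]
 [680.6 171.3]
 [643.1 304.1]
 [454.7 142.9]
 [447.2 204.9]]
150 [457, 458, 459, 507, 508, 509, 510, 511, 512, 513, 514, 515, 516, 517, 518, 519, 520, 521, 522, 523, 524, 525, 526, 527, 528, 529, 530, 531, 532, 533, 534, 535, 536, 537, 538, 539]
165 []
180 [507, 508]
190 []
```

```bash
python3 - <<'E'
from h import *
im,K,Rm,t=cam('wrist'); g=cv2.cvtColor(im,cv2.COLOR_RGB2GRAY)
r=g[110:235,415:480]; print(r.min())
for v in range(0,125,5): print(v+110,' '.join('%3d'%x for x in r[v,::3]))
E
```

```text
11
110 143 142 143 143 141 139 142 142 141 139 141 140 138 138 139 139 138 135 138 137 135 136
115 147 146 144 144 145 145 144 143 143 139 139 142 142 140 140 139 139 140 137 138 138 137
120 144 141 145 143 143 139 141 143 142 140 141 142 141 140 141 141 139 138 140 140 138 136
125 143 144 145 145 144 146 143 142 143 142 141 140 140 143 141 140 138 137 142 137 139 137
130 145 146 145 144 143 143 144 141 144 142 142 139 142 142 139 139 141 139 138 139 140 139
135 143 144 145 144 144 143 143 142 141 142 142 141 116  70  64  73  94 131 138 140 136 139
140 145 146 145 144 143 143 143 144 141 143 142  89  26  37  41  43  43  56 118 127 132 135
145 146 146 145 144 144 144 143 142 143 143 141  76  26  38  34  36  36  49  48  45  44  42
150 142 144 144 146 144 143 143 143 143 143 141 135  97  81  56  60 120 137 138 138 138 134
155 144 144 142 145 144 143 144 143 144 144 141 142 141 139 125  85 126 141 142 139 137 137
160 145 144 147 144 144 142 143 142 143 143 140 132  97  65  60  59  72  79  75  77  79  84
165 146 145 145 144 143 142 144 142 138  85  71  72  65  62  63  65  84  84  86  86  
[... 502 characters left out ...]
 143 143 140 137 139 123  85 132 139 138 140 139 172 225
200 144 143 142 143 144 142 141 143 140  89  23  29  32  43  67 129 139 139 137 138 191 224
205 143 144 144 144 144 143 142 143 125  24  34  38  39  42  41 125 140 138 137 137 217 226
210 142 143 143 145 142 143 142 141 139 109  47  37  30  37  46  46  62 102 129 145 223 225
215 143 142 142 141 143 141 142 140 142 141 140 133  90  85 129 133 110  60  44  54 124 202
220 141 143 140 141 142 141 141 142 140 138 140 142 121  85 125 138 138 138 136 142 100  47
225 141 140 142 142 140 140 140 141 139 139 141 138 137  95  90 129 140 137 139 212 226 221
230 140 142 139 141 141 139 141 139 140 140 141 137 139 131  87 109 137 138 144 220 226 226
```

move_arm([
  [0.6,0,0,0,0,0],
  [1.2,-0.1,0,0,0,0],
  [1.6,0,0,0,0,0],
  [1.8,-0.1,0,0,0,0],
  [1.8,-0.1,0,0,0,0],
  [1.6,0,0,0,0,0],
  [1.2,-0.1,0,0,0,0],
  [0.6,0,0,0,0,0],
])

```text
clock: 14.55
position: [0.6155, -0.2154, 0.2673]
ee_rot: [-2.269, -2.169, 0.0]
force: [0.7, 0.6, -4.6]
width: 0.141
```

move_arm([
  [0,0,0,0,0,0],
  [0,0,0,0,0,0],
  [0,0,0,0,0,0],
  [0,0,0,0,0,0],
  [0,0,0,0,0,0],
  [0,0,0,0,0,0],
])

```text
clock: 15.15
position: [0.6135, -0.2158, 0.268]
ee_rot: [-2.27, -2.168, 0.0]
force: [0.4, -0.7, -4.6]
width: 0.146
```

```bash
python3 - <<'E'
from h import *
s=monitor.observe(); print(s['position'],s['force'],s['width'],delta(rotfor(-2.65,0))[0])
im,K,Rm,t=cam('scene'); a=cv2.resize(im[180:330,150:300],(500,500),interpolation=2)
w=cv2.resize(cam('wrist')[0],(560,420))[:,100:400]; w=cv2.copyMakeBorder(w,0,80,0,0,0)
save('c8.png',np.hstack([a,w]))
E
```

```text
[ 0.6134844  -0.21583056  0.2680355 ] [ 0.35867145 -0.67802124 -4.56641613] 0.14587594120408448 [-0.08367596 -0.09637551 -0.01695912]
```

View pics/c8.png

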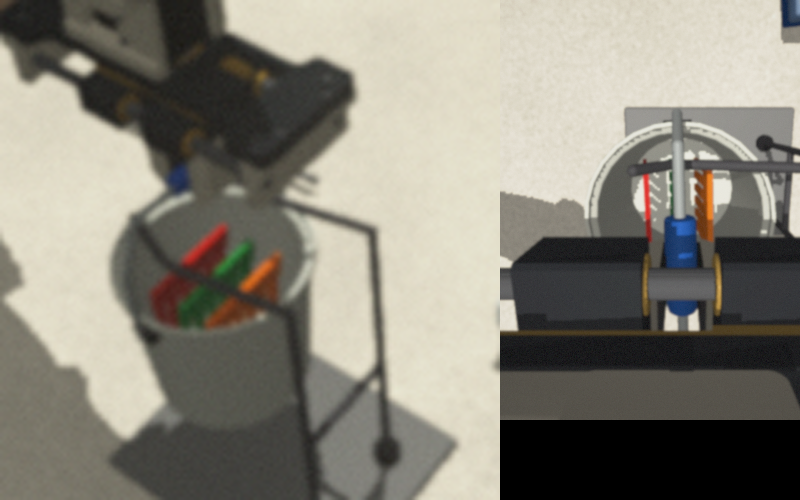

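The wrist view shows the +y rod crossing under the bare wire at (678,167), with its tip at (632,168), about 24 mm ahead of the wire as intended. Both rods lie between the bail arms. I'll check the sideways offset in numbers, then lower.

```bash
python3 - <<'E'
from h import *
im,K,Rm,t=cam('wrist'); c,sn=np.cos(-.0463),np.sin(-.0463)
P=[[.6135+c*x-sn*y,-.2105+sn*x+c*y,z] for x,z in [(-.024,.241),(0,.2125),(.092,.237)] for y in (.036,)]
print(proj(K,Rm,t,P).round(1))
p0=proj(K,Rm,t,P[1])[0]; q=np.array(P[1])+[0,.005,0]; print('px per 5mm',proj(K,Rm,t,q)[0]-p0)
g=cv2.cvtColor(im,cv2.COLOR_RGB2GRAY).astype(int)
for u in (240,255,265,295,305,340): print(u,[v+150 for v in np.nonzero(g[150:190,u]<95)[0]])
E
```

```text
[[230.  173.5]
 [280.3 166. ]
 [467.7 172.2]]
px per 5mm [-0.43152163 -8.97977671]
240 [np.int64(150), np.int64(151), np.int64(152), np.int64(153), np.int64(154), np.int64(155), np.int64(156), np.int64(164), np.int64(165), np.int64(166), np.int64(167), np.int64(168), np.int64(169), np.int64(170), np.int64(171), np.int64(172), np.int64(173), np.int64(174), np.int64(175)]
255 [np.int64(162), np.int64(163), np.int64(164), np.int64(165), np.int64(166), np.int64(167), np.int64(168), np.int64(169), np.int64(170), np.int64(171)]
265 [np.int64(161), np.int64(162), np.int64(163), np.int64(164), np.int64(165), np.int64(166), np.int64(167), np.int64(168), np.int64(169), np.int64(170)]
295 [np.int64(159), np.int64(160), np.int64(161), np.int64(162), np.int64(163), np.int64(164), np.int64(165), np.int64(166), np.int64(167), np.int64(168), np.int64(172), np.int64(173), np.int64(174), np.int64(175), np.int64(176)]
305 [np.int64(161), np.int64(162), np.int64(163), np.int64(164), np.int64(165), np.int64(166), np.int64(167), np.int64(168), np.int64(169), np.int64(170), np.int64(171), np.int64(172), np.int64(173), np.int64(174), np.int64(175), np.int64(176), np.int64(177), np.int64(178), np.int64(179), np.int64(180), np.int64(181), np.int64(182), np.int64(183), np.int64(184), np.int64(185), np.int64(186), np.int64(187), np.int64(188), np.int64(189)]
340 [np.int64(160), np.int64(161), np.int64(162), np.int64(163), np.int64(164), np.int64(165), np.int64(166), np.int64(167), np.int64(168), np.int64(169), np.int64(170), np.int64(171), np.int64(172), np.int64(173), np.int64(175), np.int64(177)]
```

move_arm([
  [0,0,-0.4,0,0,0],
  [0,0,-0.8,0,0,0],
  [0,0,-0.8,0,0,0],
  [0,0,-0.8,0,0,0],
  [0,0,-0.6,0,0,0],
  [0,0,-0.4,0,0,0],
  [0,0,-0.2,0,0,0],
  [0,0,0,0,0,0],
])

```text
clock: 16.1
position: [0.6136, -0.2158, 0.2276]
ee_rot: [-2.27, -2.168, 0.001]
force: [-0.6, 0.3, -4.0]
width: 0.142
```

move_arm([
  [0,0,-0.2,0,0,0],
  [0,0,-0.2,0,0,0],
  [0,0,0,0,0,0],
  [0,0,0,0,0,0],
])

```text
clock: 16.5
position: [0.6136, -0.2158, 0.2239]
ee_rot: [-2.27, -2.168, 0.001]
force: [0.2, 0.4, -4.8]
width: 0.141
```

move_arm([
  [0,0,-0.2,0,0,0],
  [0,0,-0.1,0,0,0],
  [0,0,0,0,0,0],
  [0,0,0,0,0,0],
])

```text
clock: 16.9
position: [0.6137, -0.2158, 0.2209]
ee_rot: [-2.27, -2.168, 0.001]
force: [-0.5, 0.8, -4.6]
width: 0.144
```

move_arm([
  [0,0,-0.1,0,0,0],
  [0,0,-0.1,0,0,0],
  [0,0,0,0,0,0],
  [0,0,0,0,0,0],
])

```text
clock: 17.3
position: [0.6138, -0.2159, 0.2201]
ee_rot: [-2.271, -2.169, -0.001]
force: [-3.5, 1.8, 6.2]
width: 0.144
```

move_arm([
  [0,0,-0.1,0,0,0],
  [0,0,-0.1,0,0,0],
  [0,0,0,0,0,0],
  [0,0,0,0,0,0],
])

```text
clock: 17.7
position: [0.6139, -0.2159, 0.2198]
ee_rot: [-2.271, -2.17, -0.002]
force: [-7.9, 2.6, 17.2]
width: 0.144
```

move_arm([
  [-0.1,0,0.2,0,0,0],
  [-0.1,0,0,0,0,0],
  [0,0,0,0,0,0],
  [0,0,0,0,0,0],
])

```text
clock: 18.1
position: [0.6131, -0.2159, 0.2201]
ee_rot: [2.271, 2.17, 0.003]
force: [2.0, -0.4, 8.0]
width: 0.141
```

move_arm([
  [0,0,0,0,0,0],
  [0,0,0,0,0,0],
  [0,0,0,0,0,0],
  [0,0,0,0,0,0],
  [0,0,0,0,0,0],
], force=4)

```text
clock: 18.6
position: [0.613, -0.2163, 0.2199]
ee_rot: [2.271, 2.169, 0.002]
force: [3.1, -0.1, 5.0]
width: 0.154
```

move_arm([
  [0,0,0,0,0,0],
  [0,0,0,0,0,0],
  [0,0,0,0,0,0],
  [0,0,0,0,0,0],
  [0,0,0,0,0,0],
  [0,0,0,0,0,0],
], grip=0.4)

```text
clock: 19.2
position: [0.6116, -0.2158, 0.2187]
ee_rot: [-2.27, -2.168, 0.001]
force: [0.1, -0.2, 0.0]
width: 0.4
```

```bash
python3 - <<'E'
from h import *
s=monitor.observe(); print(s['position'],s['force'],s['width'])
im,K,Rm,t=cam('wrist'); save('w9.png',im)
c=im.astype(int); m=(c[...,2]-c[...,0]>40)&(c[...,2]>1.3*c[...,1]); m[:,:200]=0;m[:,360:]=0; v,u=np.nonzero(m); print(len(u),u.mean(),u.min(),u.max(),v.min(),v.max()); 
print(back(K,Rm,t,(u.mean(),v.mean()),.22), proj(K,Rm,t,[.6135,-.2105,.218]))
E
```

```text
[ 0.61157493 -0.21577008  0.21874525] [ 0.1056449  -0.18270435  0.03515511] 0.40034134879209055
1919 284.42313705054715 269 300 218 319
[[ 0.61363338 -0.20697099  0.22      ]] [[284.45418051 265.09471214]]
```

move_arm([
  [0,0,0.5,0,0,0],
  [0,0,1,0,0,0],
  [0,0,1.5,0,0,0],
  [0,0,2,0,0,0],
  [0,0,3,0,0,0],
  [0,0,3,0,0,0],
  [0,0,2,0,0,0],
  [0,0,0,0,0,0],
])

```text
clock: 20.05
position: [0.6129, -0.2164, 0.3534]
ee_rot: [2.269, 2.167, 0.005]
force: [0.9, 0.0, 0.0]
width: 0.401
```

move_arm([
  [-1,0,0,0,0,0],
  [-3,0,0,0,0,0],
  [-3,0,0,0,0,0],
  [-3,0,0,0,0,0],
  [-3,0,0,0,0,0],
  [-2,0,0,0,0,0],
  [0,0,0,0,0,0],
  [0,0,0,0,0,0],
])

```text
clock: 20.85
position: [0.461, -0.2156, 0.3486]
ee_rot: [-2.27, -2.168, 0.0]
force: [0.0, 0.2, 0.0]
width: 0.399
```

```bash
python3 - <<'E'
from h import *
from scipy.optimize import least_squares
s=monitor.observe(); print(s['position'],s['force'],s['width'])
g={};C={};a=[]
for n,(x0,y0,x1,y1) in [('scene',(170,190,290,340)),('top',(360,130,460,255))]:
    im,K,Rm,t=cam(n); C[n]=(K,Rm,t); a.append(cv2.resize(im[y0:y1,x0:x1],(400,500),interpolation=2))
    c=im[y0:y1,x0:x1].astype(int); m=(c[...,2]-c[...,0]>40)&(c[...,2]>1.3*c[...,1]); v,u=np.nonzero(m)
    print(n,len(u),'seat px',proj(*C[n],[.6135,-.2105,.218]))
    if len(u): g[n]=np.array([u.mean()+x0,v.mean()+y0]); print(g[n], cv2.fitLine(np.c_[u,v].astype(np.float32),2,0,.01,.01)[:2].T)
save('c10.png',np.hstack(a))
if len(g)==2: print(least_squares(lambda P:np.concatenate([proj(*C[n],P)[0]-g[n] for n in g]),[.6,-.2,.2]).x)
E
```

```text
[ 0.46099205 -0.21561256  0.34857763] [0.02517821 0.19777138 0.0496751 ] 0.39944946178126467
scene 100 seat px [[212.4909038  246.08371821]]
[210.48 243.7 ] [[0.6665308 0.7454775]]
top 146 seat px [[424.35178581 185.70426462]]
[425.82876712 186.04109589] [[0.99980503 0.01974574]]
[ 0.61111238 -0.21156472  0.22447199]
```

```bash
python3 - <<'E'
from h import *
from scipy.optimize import least_squares
g={};C={}
for n,(x0,y0,x1,y1) in [('scene',(170,190,290,340)),('top',(360,130,460,255))]:
    im,K,Rm,t=cam(n); C[n]=(K,Rm,t)
    c=im[y0:y1,x0:x1].astype(int); m=((c[...,2]-c[...,0]>40)&(c[...,2]>1.3*c[...,1])).astype(np.uint8)
    k,l,st,ce=cv2.connectedComponentsWithStats(m)
    for i in range(1,k):
        if st[i,4]>8: print(n,st[i,4],ce[i]+[x0,y0],st[i,:4])
    i=1+st[1:,4].argmax(); print(st[i,4]); v,u=np.nonzero(l==i)
    g[n]=ce[i]+[x0,y0]; 
    seat=np.array([.6135,-.2105,.218]); e=.022*np.array([.0463,.999,0]); print('pred',proj(*C[n],[seat-e,seat,seat+e]).round(1).tolist())
    for th in ('pail','bail_grip','tip_rack','reagent','pipette'):
        o=outline_of(n,th)[:1]
        print(th,[(round(q['p'],2),q['rect']) for q in o])
    P=[[.6135,-.2105,.218-.183+h] for h in (0,.11)]; print('pail axis pred',proj(K,Rm,t,P).round(1).tolist())
print(least_squares(lambda P:np.concatenate([proj(*C[n],P)[0]-g[n] for n in g]),[.6,-.2,.2]).x)
E
```

```text
scene 95 [212.21052632 245.64210526] [34 49 17 15]
95
pred [[204.6, 253.1], [212.5, 246.1], [220.1, 239.4]]
pail [(0.76, [184.2, 230.4, 66.1, 92.3])]
bail_grip [(0.8, [192.1, 230.1, 39.6, 66.7])]
tip_rack [(0.62, [300.6, 244.9, 44.9, 54.7])]
reagent [(0.57, [344.1, 137.8, 20.2, 41.2])]
pipette [(0.69, [174.3, 206.4, 59.4, 21.2])]
pail axis pred [[222.7, 301.0], [216.9, 269.9]]
top 145 [426.08965517 185.93793103] [55 53 23  7]
145
pred [[435.3, 186.0], [424.4, 185.7], [413.4, 185.4]]
pail [(0.64, [381.9, 171.7, 70.2, 50.5])]
bail_grip [(0.52, [413.4, 183.7, 39.1, 7.3])]
tip_rack [(0.83, [300.0, 123.4, 39.7, 40.0])]
reagent [(0.68, [109.9, 179.7, 41.4, 30.1])]
pipette [(0.93, [307.3, 244.6, 21.2, 97.3])]
pail axis pred [[399.4, 199.8], [413.2, 192.0]]
[ 0.6133206  -0.21227266  0.22072891]
```

move_arm([
  [0,0,0,0,0,0],
  [0,0,0,0,0,0],
  [0,0,0,0,0,0],
  [0,0,0,0,0,0],
  [0,0,0,0,0,0],
  [0,0,0,0,0,0],
  [0,0,0,0,0,0],
  [0,0,0,0,0,0],
])

```text
clock: 22.35
position: [0.4616, -0.2158, 0.3488]
ee_rot: [-2.27, -2.168, 0.001]
force: [-0.5, -0.1, 0.1]
width: 0.401
```

```bash
python3 - <<'E'
from h import *
A=[cam('scene')[0].astype(int)[190:340,170:290] for _ in range(5)]
d=[cv2.blur(abs(A[0]-x).max(2).astype(np.float32),(3,3)).max() for x in A[1:]]; print(d)
im,K,Rm,t=cam('scene'); o=outline_of('scene','pail')[0]; th=np.linspace(0,6.28,90)
q=np.vstack([proj(K,Rm,t,np.c_[.6135+r*np.cos(th),-.2105+r*np.sin(th),0*th+z]) for r,z in ((.05,.035),(.062,.143))]); print(q.min(0),q.max(0),o['rect'])
print(monitor.observe()['clock'], workorder.sign_off())
E
```

```text
[np.float32(4.888889), np.float32(4.6666665), np.float32(4.7777777), np.float32(4.888889)]
[186.8402509  248.39709539] [246.7902701  320.58030733] [183.8, 227.9, 66.3, 94.2]
the job is handed in; nothing more can be done
22.7 None
```

The pail now hangs by its bail in both hooks of the drip stand. The gripper is open and clear, and I handed the job in at 22.7 s; no verdict is reported.

I pushed the bail upright with one tilted finger, closed the gripper on the blue grip, and lifted the pail about 9 cm. I brought it into the hooks from the front, lowered it until it seated, let go and backed away.

Last checks:
- **Grip position:** measured from two cameras, it is about 2 mm sideways, under 1 mm fore and aft and 3 mm in height from my estimate of the hook seat.
- **Alignment:** seen from above, the grip lies along the hooks' line to within about 2 degrees by eye.
- **Pail:** its outline in the scene camera matches an upright hanging pail to within about 4 pixels. Frames taken over about 0.2 s showed no movement.
- **Robot:** the force on the tool is near zero.
- **Bystanders:** the tip box and bottle outlines are within 2 to 5 pixels of the start. The pipette outline varied more: it came out 12 pixels longer in the top view and 14 narrower in the scene view. I put that down to the detector and shadows, since the arm and pail passed well above it.

What I could not confirm:
- **Final picture:** the last one could not be viewed because the limit was reached, so the hanging state was checked only by numbers.
- **Early detections:** one scene fix gave the wrong outline for the pail, and one pipette detection was missed. I used neither.
- **First end reading:** it showed the grip 6 mm high because of stray blue pixels. Isolating the grip gave the figures above.

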